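# Stand up and open the fallen jar of shoe cream

### The arm

A 7-joint arm with a two-finger parallel gripper is mounted at the origin on the work surface. World frame = base frame: x ahead of the robot, y to its left, z up, the work surface at z = 0. Lengths are in m, angles in rad, forces in N, time in s.
With the tool pointing down it reaches from about 0.425 to 0.95 m from the base axis. Payload 16.7 kg.
Tool frame: the origin (TCP) lies on the centre line of the jaws, within the pads' length; the fingertips stand 14 mm ahead of it and the grasp point (between the pads) lies 5 mm behind it; z points along the fingers, y is the line along which they close (so a half turn about z gives the same grasp; the last joint's range is limited). The gripper opens to 94 mm and grips with 3 to 60 N. Pads are 16 mm wide; open, the fingers measure 119 mm over their backs; the gripper's body (75 mm by 177 mm) begins 78 mm behind the grasp point.
Start: joints at [1.071, 0.426, 0.074, 1.606, -0.034, 1.111, -0.067], TCP at [0.232, -0.634, 0.219] pointing down, gripper open.
Joint ranges: [-2.85, 2.85], [-0.5, 2.14], [-1.23, 1.37], [0.21, 2.46], [-1.02, 4.16], [0.16, 2.05], [-2.73, 2.73]. Speed limits (rad/s): [1.89, 1.89, 2.39, 2.39, 3.01, 3.01, 3.01].

### API

Orientations are given as a unit quaternion [x, y, z, w].
In Python, from plant import ctrl gives the robot as it stands.
- The arm moves only by the tool step_arm, never from a script. Its argument "series" is a list that holds one entry, the list of rows, each a list of 6 numbers: the shift along the tool's x, y, z as a fraction of full scale, then the turn, a rotation vector about the tool's x, y, z as a fraction of full scale. In form: [[[dx, dy, dz, ax, ay, az], ...]]. A call has 1 to 10 rows; each row shifts and turns the commanded pose from where the row before left it, along the tool's axes as they then stand; what a row does not reach is not made up. Full scale, the value 1, is 0.6 m for a shift and 45 degrees for a turn. A row lasts 1/10 s, in which the tool goes at most 50 mm and 8.59 degrees, less where a joint would pass 70% of its speed; a pose out of reach is approached as far as the arm can. A call with a number of a shift or a turn outside -1 to 1 is refused whole. A call with a gripper value outside its range is refused whole. "gripper" is the closure, from 0 (fully open) to 1 (shut), set as the call begins (left out, the last holds). The fingers move at their own pace and stop on an object; the grip force is fixed at half the most. Time passes only in rows, so rows that do not move let the fingers close. It gives the time, the measured TCP pose, the force, the opening and the grip force at its end, in the units of the state.
- ctrl.read_state(): the state, without advancing time (a new reading comes with each control period).
- ctrl.read_camera(name): name is "scene" or "top"; returns (picture, depth): 384x512x3 uint8, red, green, blue; 384x512 float32, m along the optical axis (not along the pixel's ray), 0 where there is no reading.
- ctrl.calibration(name): a dict with "mtx" (3x3 intrinsics, pixels), "world_from_camera" (4x4, takes a point from camera to world coordinates). Camera axes: x right, y down, z forward; pixel columns grow to the right and rows downward; lengths in m; the calibration is good to about 2 mm. A picture is of the moment at which its call begins. calibration takes no time and is no camera call.
- ctrl.close_job(): hands the job in; it is judged then, once.
The state is a dict: "t": time; "joint_positions": joint angles; "qd": joint speeds; "effort": joint torques, N m; "tcp_pos": TCP position; "tcp_rot": TCP orientation; "contact_force": force on the tool from outside, world axes, zero at the start; "moment": the same for the moment, N m; "grip_width": finger opening in m; "grasp_force": force on a finger pad.
Only numpy, scipy, OpenCV 4.12 (cv2) and the standard library are available. Lean on these libraries where they do the work, as an engineer would, in place of code of your own. Each camera call takes 0.05 s, during which the arm holds its last target. There are 200 camera calls.

### The job

On the shoemaker's bench one square jar of red shoe cream has fallen over in its lane of the wooden jar rack: stand it upright again on the lane's floor between its neighbours, so that the rails brace its square body, without shifting the other jars or anything else on the bench. Then unscrew its tight cap anticlockwise, stop turning as soon as the threads let go (a little under a quarter turn), and raise the cap straight up. Finish while still holding the cap level, over the jar's open mouth and just clear of it, with about a finger's breadth between them, the jar left standing braced in the lane.

Things in the scene. Friction and masses are not known exactly. Their poses are not given: they have to be found in the camera images.
- rack: plywood jar rack screwed to the bench: one straight lane, inside 60 mm wide (along its own x) and 460 mm long (along its own y), its origin on the bench at the middle. The lane's floor is 6 mm above the bench; the rails and end stops are 9 mm thick and reach 24 mm above the bench. The rack's position and heading vary.
- jar: square glass jar of dark red cream, body 56 x 56 mm, 72 mm to the shoulder, round neck 42 mm across, 94 mm from underside to mouth, 100 mm with cap, about 0.3 kg. Origin on its axis 47 mm above its underside; own z points to the mouth. It starts lying on a flat side in the lane, mouth end to the rack's own +y, free lane at both ends.
- jar_mouth (a point): centre of the red jar's mouth rim, 47 mm beyond the jar's origin along its own z. Standing in the lane the jar can turn only about 4 degrees before the rails stop it. Pinched lightly across the lane by its cap (about 10 N), it swings between the fingers as it is raised on its base edge.
- cap: white twelve-sided twist cap on the red jar: 56 mm across flats (one every 30 degrees), 22 mm tall, about 50 g. Origin at its centre, half-way up; own z out of its top, own x through the middle of a flat. Screwed home, its origin is 42 mm beyond the jar's origin along the jar's z, its x lines up with the jar's x and its lower edge is 6 mm above the shoulder.
- cap_mark (a point): point on the cap's side, 28 mm from its axis along the cap's x, under a small red mark. Three lugs hold the cap under three threads: about 0.4 N m starts it, anticlockwise from above; it may rise 3 mm, is free from 57 to 95 degrees of turn (best 75; beyond 97 it runs into the next threads) and cannot be pulled off before.
- jar_black: neighbour in the rack: the same kind of jar with black cream, capped, standing upright, 100 mm tall, 56 mm square; origin at its centre, half-way up. Leave it alone.
- jar_tan: neighbour in the rack, the same with tan cream; origin at its centre. Leave it alone.
- jar_navy: neighbour in the rack, the same with navy blue cream; origin at its centre. Leave it alone.
- brush: bystander: wooden shoe brush lying bristles down, 55 x 160 mm (long along its own y), 47 mm tall; origin under its centre
- tin: bystander: round polish tin, 75 mm across, 25 mm tall; origin under its centre
- hammer: bystander: shoemaker's hammer lying flat, 230 mm long along its own x, head at +x, 35 mm tall; origin at the middle of its handle, on the bench
- heel_box: bystander: black open box of heel lifts, 110 x 150 mm, 55 mm tall; origin under its centre
- thread: bystander: spool of waxed thread standing upright, 54 mm across, 67 mm tall; origin under its centre
Not all that is in view belongs to the job. There is more than one size of the cap; the job needs the smallest.

How it is judged:
By the outcome, as a careful person would: the job done as asked, in the order asked, and still so for the second after the job is handed in, while the arm keeps its last pose, push and grip.
It also fails if it takes over 48 s, if anything falls off the work surface, if the arm or the gripper's body presses on something with over 40 N, if the wrist force passes 120 N, or if a joint passes its speed limit or range.

## Working session

There is one attempt and no reset: what is moved stays moved. The work goes in short steps, Python scripts to look and compute and a tool call to move; the robot and the scene stay as the last step left them, time stands still between calls to the robot, and variables do not carry over. Pictures are saved under pics/ and viewed, at most 10 in all, crops included, and the job is handed in when it is done.

Besides the shell and the picture viewer there is one more tool, called after "Request:" by a JSON object that holds its "fn" and its "kwargs", one argument or row to a line. step_arm: Moves the arm, as the interface text tells. Its arguments: {"type":"object","properties":{"series":{"type":"array"},"gripper":{"type":"number"}},"required":["series"]}

```bash
ls; mkdir -p pics
cat > h.py <<'E'
import numpy as np, cv2
from plant import ctrl
from scipy.spatial.transform import Rotation as R
def cap(n,tag):
    p,d=ctrl.read_camera(n); cv2.imwrite(f'pics/{tag}.png',p[:,:,::-1]); np.savez(f'{tag}.npz',p=p,d=d); return p,d
def world(n,d):
    c=ctrl.calibration(n);K=c['mtx'];T=np.array(c['world_from_camera'])
    v,u=np.mgrid[:d.shape[0],:d.shape[1]]
    P=np.stack([(u-K[0][2])/K[0][0]*d,(v-K[1][2])/K[1][1]*d,d],-1)
    return P@T[:3,:3].T+T[:3,3]
E
python3 - <<'E'
from h import *
s=ctrl.read_state(); print(s)
for n in('scene','top'):
    cap(n,n+'0'); print(ctrl.calibration(n))
E
```

```text
pics
{'t': 0.0, 'joint_positions': array([ 1.07048469,  0.42671047,  0.07386189,  1.60661857, -0.03406317,
        1.11076125, -0.0671129 ]), 'qd': array([-1.67396405e-03,  1.55969305e-04,  7.49412875e-04, -8.20207828e-04,
        9.31148751e-05, -1.08753805e-03,  1.35236220e-03]), 'effort': array([-9.86835948e-04, -9.35817075e+01,  3.66658889e+00, -4.54181707e+01,
       -4.87459358e-02,  2.02391529e-02,  1.89037196e-04]), 'tcp_pos': array([ 0.23178304, -0.63351674,  0.2187852 ]), 'tcp_rot': array([ 9.84658977e-01,  1.74488723e-01, -1.70403950e-04, -5.95442829e-04]), 'contact_force': array([-0.13472401, -0.27732484,  0.04918395]), 'moment': array([-0.02123877,  0.02606825,  0.04450983]), 'grasp_force': 0.0, 'grip_width': 0.09370548210492402}
{'mtx': array([[359.2977202 ,   0.        , 256.75225627],
       [  0.        , 359.2977202 , 187.4195738 ],
       [  0.        ,   0.        ,   1.        ]]), 'world_from_camera': array([[-0.86859479,  0.30455017, -0.39088654,  0.85359048],
       [ 0.49512797,  0.56490969, -0.66009495,  0.60084644],
       [ 0.01978357, -0.76689389, -0.64146892,  0.68210877],
       [ 0.        ,  0.        ,  0.        ,  1.        ]])}
{'mtx': array([[375.19971807,   0.        , 255.98269208],
       [  0.        , 375.19971807, 194.60194177],
       [  0.        ,   0.        ,   1.        ]]), 'world_from_camera': array([[-1.08192689e-02, -9.85512127e-01,  1.69259537e-01,
         3.12403045e-01],
       [-9.99507157e-01,  5.67011919e-03, -3.08754565e-02,
        -1.03449583e-03],
       [ 2.94684151e-02, -1.69510168e-01, -9.85087770e-01,
         1.24632232e+00],
       [ 0.00000000e+00,  0.00000000e+00,  0.00000000e+00,
         1.00000000e+00]])}
```

View pics/top0.png

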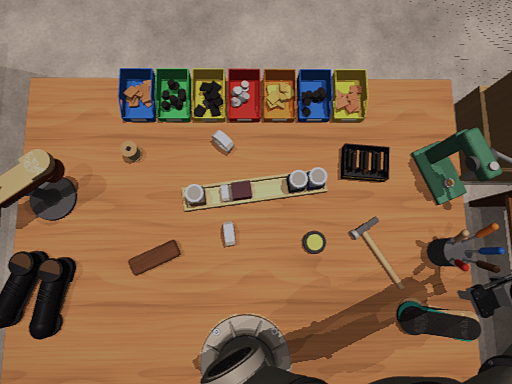

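View pics/scene0.png

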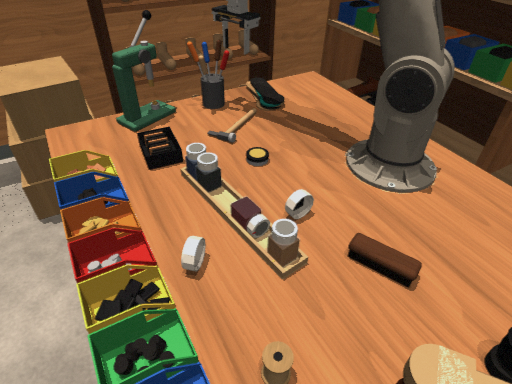

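The top view shows the rack from (183,200) to (327,185). The red jar lies at about (238,190) with its cap at (225,193), towards a jar at (195,195). Two other jars stand at (298,181) and (317,178). The larger loose caps at (222,141) and (229,233) are decoys.

```bash
cat > m.py <<'E'
from h import *
z=np.load('top0.npz');p,d=z['p'],z['d'];W=world('top',d)
hsv=cv2.cvtColor(p,cv2.COLOR_RGB2HSV)
sel=np.zeros(d.shape,bool);sel[165:215,175:335]=1
# rails: height 15-30mm
X=W[sel];print('bench z',np.median(W[260:300,200:300,2]))
r=X[(X[:,2]>.016)&(X[:,2]<.029)]
rr=cv2.minAreaRect(r[:,:2].astype(np.float32)*1000);print('rails',rr,cv2.boxPoints(rr))
hi=X[X[:,2]>.085]
m=(sel&(W[...,2]>.09)).astype(np.uint8)
n,l,st,c=cv2.connectedComponentsWithStats(m)
for i in range(1,n):
    q=W[l==i]
    if len(q)>20: print('tall',len(q),c[i],q.mean(0),(q.min(0)+q.max(0))/2,q.max(0)-q.min(0))
m=(sel&(W[...,2]>.045)&(W[...,2]<.08)&(np.arange(512)[None]>212)&(np.arange(512)[None]<262))
q=W[m];rr=cv2.minAreaRect(q[:,:2].astype(np.float32)*1000);print('jar',len(q),rr,q[:,2].min(),q[:,2].max(),np.median(q[:,2]))
red=m&(hsv[...,1]>100);wh=m&(hsv[...,1]<60)
for k in(red,wh):
    q=W[k];print(len(q),cv2.minAreaRect(q[:,:2].astype(np.float32)*1000),np.median(q[:,2]),q.mean(0))
im=cv2.resize(p[165:215,175:335,::-1],None,fx=5,fy=5,interpolation=cv2.INTER_CUBIC);cv2.imwrite('pics/crop0.png',im)
E
python3 m.py
```

```text
bench z -0.000805655582744147
rails ((542.2687377929688, -32.61552429199219), (79.90547943115234, 477.7894287109375), 7.676916599273682) [[ 470.7609   198.80084]
 [ 534.5873  -274.7062 ]
 [ 613.7766  -264.0319 ]
 [ 549.9502   209.47516]]
tall 270 [316.92962963 175.85925926] [ 0.56613965 -0.22750977  0.10901905] [ 0.45413962 -0.12923616  0.66816349] [0.28347315 0.25640333 1.15631767]
tall 268 [297.49253731 178.49253731] [ 0.55707163 -0.16589794  0.11335075] [ 0.44963006 -0.09777833  0.66831684] [0.27445403 0.19348766 1.15601096]
tall 274 [193.40875912 192.76277372] [0.51457892 0.15493759 0.10937551] [0.42782098 0.09123911 0.6698502 ] [0.23083586 0.1845472  1.15294424]
jar 519 ((533.9734497070312, 26.44234848022461), (57.047149658203125, 100.35826873779297), 8.177833557128906) 0.04521609689993422 0.06787980879778699 0.06028970044583115
88 ((532.7666625976562, 14.565227508544922), (51.2792854309082, 69.16706848144531), 8.177834510803223) 0.060737878440917936 [0.53575804 0.01029817 0.05986666]
134 ((530.7234497070312, 58.74134826660156), (52.28315734863281, 36.369991302490234), 2.6550681591033936) 0.057329118296794546 [0.52784518 0.06098604 0.05672864]
```

View pics/crop0.png

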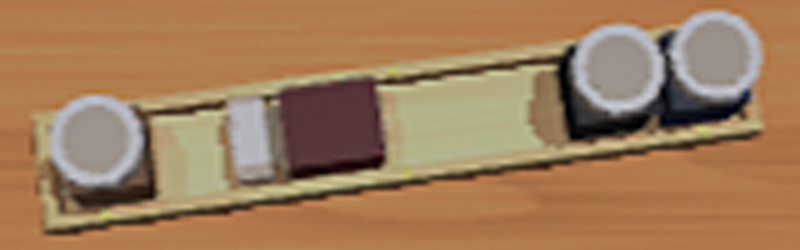

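Request:
{"fn": "step_arm", "kwargs": {
  "series": [
    [[0.0433, -0.0461, 0, 0, 0, 0], [0.0433, -0.0461, 0, 0, 0, 0], [0.0433, -0.0461, 0, 0, 0, 0], [0.0433, -0.0461, 0, 0, 0, 0], [0.0433, -0.0461, 0, 0, 0, 0], [0.0433, -0.0461, 0, 0, 0, 0], [0.0433, -0.0461, 0, 0, 0, 0], [0.0433, -0.0461, 0, 0, 0, 0], [0.0433, -0.0461, 0, 0, 0, 0], [0.0433, -0.0461, 0, 0, 0, 0]]
  ],
  "gripper": 0
}}

```text
t: 1.1
tcp_pos: [0.381, -0.2833, 0.2194]
tcp_rot: [0.985, 0.174, -0.0, -0.0]
contact_force: [0.6, 0.4, 0.6]
grip_width: 0.0943
grasp_force: 0.0
```

Request:
{"fn": "step_arm", "kwargs": {
  "series": [
    [[0.0433, -0.0461, 0, 0, 0, 0], [0.0433, -0.0461, 0, 0, 0, 0], [0.0433, -0.0461, 0, 0, 0, 0], [0.0433, -0.0461, 0, 0, 0, 0], [0.0433, -0.0461, 0, 0, 0, 0], [0.0433, -0.0461, 0, 0, 0, 0], [0.0433, -0.0461, 0, 0, 0, 0], [0.0433, -0.0461, 0, 0, 0, 0], [0.0433, -0.0461, 0, 0, 0, 0], [0.0433, -0.0461, 0, 0, 0, 0]]
  ]
}}

```text
t: 2.1
tcp_pos: [0.5301, 0.0656, 0.2194]
tcp_rot: [0.985, 0.174, -0.0, -0.0]
contact_force: [0.3, -0.5, -0.1]
grip_width: 0.0938
grasp_force: 0.0
```

Request:
{"fn": "step_arm", "kwargs": {
  "series": [
    [[0, 0, 0, 0, 0, -0.1725], [0, 0, 0, 0, 0, -0.1725], [0, 0, 0, 0, 0, -0.1725], [0, 0, 0, 0, 0, -0.1725], [0, 0, 0, 0, 0, -0.1725], [0, 0, 0, 0, 0, -0.1725], [0, 0, 0, 0, 0, -0.1725], [0, 0, 0, 0, 0, -0.1725], [0, 0, 0, 0, 0, -0.1725], [0, 0, 0, 0, 0, -0.1725]]
  ]
}}

```text
t: 3.1
tcp_pos: [0.5296, 0.0641, 0.2193]
tcp_rot: [0.656, 0.755, -0.0, -0.0]
contact_force: [-1.0, 0.1, -0.7]
grip_width: 0.0938
grasp_force: 0.0
```

Request:
{"fn": "step_arm", "kwargs": {
  "series": [
    [[0, 0, 0.05, 0, 0, 0], [0, 0, 0.05, 0, 0, 0], [0, 0, 0.05, 0, 0, 0], [0, 0, 0.05, 0, 0, 0], [0, 0, 0.05, 0, 0, 0], [0, 0, 0.022, 0, 0, 0], [0, 0, 0.02, 0, 0, 0], [0, 0, 0, 0, 0, 0]]
  ]
}}

```text
t: 3.9
tcp_pos: [0.5294, 0.0642, 0.0436]
tcp_rot: [0.658, 0.753, -0.0, -0.0]
contact_force: [0.2, 0.1, 0.6]
grip_width: 0.0941
grasp_force: 0.0
```

Request:
{"fn": "step_arm", "kwargs": {
  "series": [
    [[0, 0, 0, 0, 0, 0], [0, 0, 0, 0, 0, 0], [0, 0, 0, 0, 0, 0], [0, 0, 0, 0, 0, 0], [0, 0, 0, 0, 0, 0], [0, 0, 0, 0, 0, 0]]
  ],
  "gripper": 1
}}

```text
t: 4.5
tcp_pos: [0.5299, 0.0641, 0.0446]
tcp_rot: [0.658, 0.753, 0.0, 0.0]
contact_force: [-2.0, -0.9, 5.9]
grip_width: 0.0554
grasp_force: 30.0
```

Request:
{"fn": "step_arm", "kwargs": {
  "series": [
    [[0, 0, -0.01, 0, 0, 0], [0, 0, -0.01, 0, 0, 0], [0, 0, -0.01, 0, 0, 0], [0, 0, -0.01, 0, 0, 0], [0, 0, -0.01, 0, 0, 0], [0, 0, -0.01, 0, 0, 0]]
  ]
}}

```text
t: 5.1
tcp_pos: [0.5298, 0.0642, 0.0809]
tcp_rot: [0.658, 0.753, 0.0, 0.0]
contact_force: [0.9, 0.4, -3.4]
grip_width: 0.0558
grasp_force: 30.0
```

Run:
```python
from h import *
p,d=cap('scene','s1')
cv2.imwrite('pics/s1c.png',cv2.resize(p[120:300,150:350,::-1],None,fx=3,fy=3))
```

```text
(no output)
```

View pics/s1c.png

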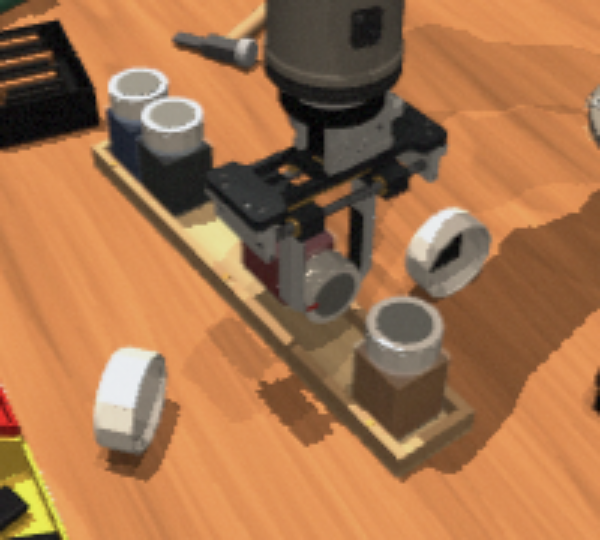

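Request:
{"fn": "step_arm", "kwargs": {
  "series": [
    [[-0.0167, 0, 0, 0, 0, 0], [-0.0167, 0, 0, 0, 0, 0], [-0.0167, 0, 0, 0, 0, 0], [-0.0167, 0, 0, 0, 0, 0], [0, 0, 0.015, 0, 0, 0], [0, 0, 0.015, 0, 0, 0], [0, 0, 0.015, 0, 0, 0], [0, 0, 0.01, 0, 0, 0], [0, 0, 0.005, 0, 0, 0], [0, 0, 0, 0, 0, 0]]
  ]
}}

```text
t: 6.15
tcp_pos: [0.5349, 0.025, 0.0441]
tcp_rot: [0.658, 0.753, -0.0, -0.0]
contact_force: [-1.1, -0.1, -1.9]
grip_width: 0.0557
grasp_force: 30.0
```

Request:
{"fn": "step_arm", "kwargs": {
  "series": [
    [[0, 0, 0, 0, 0, 0], [0, 0, 0, 0, 0, 0], [0, 0, 0, 0, 0, 0], [0, 0, 0, 0, 0, 0]]
  ],
  "gripper": 0
}}

```text
t: 6.55
tcp_pos: [0.5354, 0.0245, 0.0444]
tcp_rot: [0.658, 0.753, 0.0, 0.0]
contact_force: [0.3, -0.4, -0.5]
grip_width: 0.0846
grasp_force: 0.0
```

Request:
{"fn": "step_arm", "kwargs": {
  "series": [
    [[0.01, 0, -0.003, 0, -0.178, 0], [0, 0, 0, 0, -0.178, 0], [0, 0, 0, 0, -0.178, 0], [0, 0, 0, 0, -0.178, 0], [0, 0, 0, 0, -0.178, 0], [0, 0, 0, 0, 0, 0]]
  ]
}}

```text
t: 7.15
tcp_pos: [0.5326, 0.034, 0.0429]
tcp_rot: [0.619, 0.716, -0.214, 0.242]
contact_force: [-0.5, 0.5, 0.5]
grip_width: 0.094
grasp_force: 0.0
```

Request:
{"fn": "step_arm", "kwargs": {
  "series": [
    [[0, 0, 0, 0, 0, 0], [0, 0, 0, 0, 0, 0], [0, 0, 0, 0, 0, 0], [0, 0, 0, 0, 0, 0], [0, 0, 0, 0, 0, 0], [0, 0, 0, 0, 0, 0]]
  ],
  "gripper": 1
}}

```text
t: 7.75
tcp_pos: [0.5337, 0.0284, 0.045]
tcp_rot: [0.623, 0.713, -0.213, 0.24]
contact_force: [1.5, -0.9, 1.4]
grip_width: 0.0557
grasp_force: 30.0
```

Run:
```python
from h import *
p,d=cap('scene','s2')
cv2.imwrite('pics/s2c.png',cv2.resize(p[120:300,150:350,::-1],None,fx=3,fy=3))
print(ctrl.read_state()['joint_positions'])
```

```text
[-0.33597626  0.5941398  -0.27840656  2.00965003  0.84597836  1.09619416
 -1.06912864]
```

View pics/s2c.png

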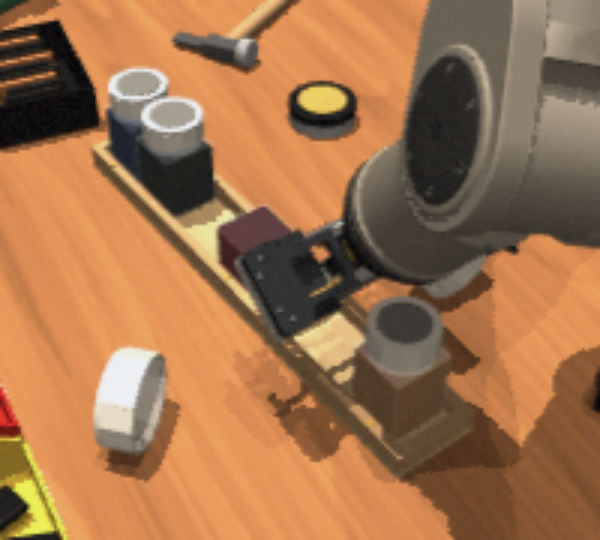

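Request:
{"fn": "step_arm", "kwargs": {
  "series": [
    [[-0.0075, 0, -0.01, 0, 0, 0], [-0.0075, 0, -0.01, 0, 0, 0], [-0.0098, 0, -0.0009, 0, 0.1667, 0], [-0.0097, 0, -0.0022, 0, 0.1667, 0], [-0.0093, 0, -0.0035, 0, 0.1667, 0], [-0.0088, 0, -0.0047, 0, 0.1667, 0], [-0.0082, 0, -0.0057, 0, 0.1667, 0], [-0.0073, 0, -0.0067, 0, 0.1667, 0]]
  ]
}}

```text
t: 8.6
tcp_pos: [0.538, 0.0036, 0.0853]
tcp_rot: [0.656, 0.752, 0.038, -0.046]
contact_force: [-0.7, -1.9, -0.9]
grip_width: 0.0557
grasp_force: 30.0
```

Request:
{"fn": "step_arm", "kwargs": {
  "series": [
    [[-0.0063, 0, -0.0077, 0, 0.1667, 0], [-0.0053, 0, -0.0083, 0, 0.1667, 0], [-0.0042, 0, -0.009, 0, 0.1667, 0], [-0.003, 0, -0.0095, 0, 0.1667, 0], [-0.0017, 0, -0.0098, 0, 0.1667, 0], [-0.0003, 0, -0.0098, 0, 0.1667, 0], [0, 0, 0, 0, 0, 0]]
  ]
}}

```text
t: 9.3
tcp_pos: [0.5399, -0.0257, 0.1049]
tcp_rot: [0.595, 0.673, 0.286, -0.332]
contact_force: [-0.4, -0.9, -4.8]
grip_width: 0.0555
grasp_force: 30.0
```

Run:
```python
from h import *
p,d=cap('scene','s3')
cv2.imwrite('pics/s3c.png',cv2.resize(p[120:300,150:350,::-1],None,fx=3,fy=3))
print(ctrl.read_state()['joint_positions'])
```

```text
[ 0.93150373  0.82150737 -0.78205663  1.77556956 -0.31539206  1.11821516
  0.55029927]
```

View pics/s3c.png

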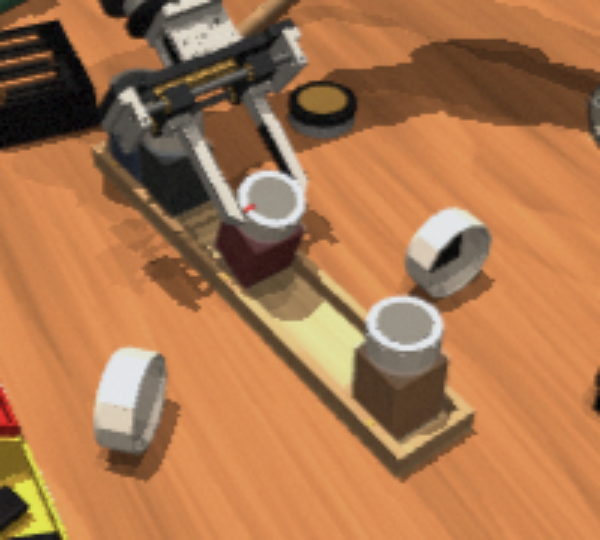

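Request:
{"fn": "step_arm", "kwargs": {
  "series": [
    [[-0.002, 0, 0.0015, 0, 0, 0], [-0.002, 0, 0.0015, 0, 0, 0], [-0.002, 0, 0.0015, 0, 0, 0], [-0.002, 0, 0.0015, 0, 0, 0], [0, 0, 0, 0, 0, 0]]
  ]
}}

```text
t: 9.85
tcp_pos: [0.5406, -0.0207, 0.1032]
tcp_rot: [0.593, 0.677, 0.284, -0.33]
contact_force: [-1.6, -0.4, 10.1]
grip_width: 0.0555
grasp_force: 30.0
```

Request:
{"fn": "step_arm", "kwargs": {
  "series": [
    [[-0.002, 0, 0.0015, 0, 0, 0], [-0.001, 0, 0.0008, 0, 0, 0], [0, 0, 0, 0, 0, 0], [0, 0, 0, 0, 0, 0]]
  ]
}}

```text
t: 10.25
tcp_pos: [0.5407, -0.0205, 0.1015]
tcp_rot: [0.592, 0.677, 0.285, -0.33]
contact_force: [-1.1, -0.9, 16.2]
grip_width: 0.0556
grasp_force: 30.0
```

Run:
```python
from h import *
s=ctrl.read_state();print(s['contact_force'],s['tcp_pos'])
p,d=cap('top','t3');W=world('top',d)
hsv=cv2.cvtColor(p,cv2.COLOR_RGB2HSV)
m=(W[...,2]>.095)&(W[...,2]<.12)&(hsv[...,1]<60)&(hsv[...,2]>90)
m[:165]=0;m[215:]=0;m[:,:212]=0;m[:,275:]=0
n,l,st,c=cv2.connectedComponentsWithStats(m.astype(np.uint8))
for i in range(1,n):
    q=W[l==i]
    if len(q)>20:
        A=np.c_[q[:,:2],np.ones(len(q))];f=np.linalg.lstsq(A,q[:,2],rcond=None)[0]
        print(st[i],len(q),q.mean(0),f)
```

```text
[-1.07875584 -0.87320559 16.23024727] [ 0.54069553 -0.02051688  0.10152948]
[238 171  20  27 333] 333 [ 0.53791885 -0.01210181  0.10749938] [ 0.04642359 -0.26937173  0.07926737]
```

Request:
{"fn": "step_arm", "kwargs": {
  "series": [
    [[0, 0, 0, 0, 0, 0], [0, 0, 0, 0, 0, 0], [0, 0, 0, 0, 0, 0], [0, 0, 0, 0, 0, 0]]
  ],
  "gripper": 0
}}

```text
t: 10.7
tcp_pos: [0.5402, -0.0219, 0.0994]
tcp_rot: [0.593, 0.677, 0.284, -0.33]
contact_force: [-0.9, 0.2, -0.1]
grip_width: 0.0839
grasp_force: 0.0
```

Request:
{"fn": "step_arm", "kwargs": {
  "series": [
    [[0, 0, -0.03, 0, 0, 0], [0, 0, -0.06, 0, 0, 0], [0, 0, -0.06, 0, 0, 0], [0, 0, -0.06, 0, 0, 0], [0, 0, 0, 0, 0, 0]]
  ]
}}

```text
t: 11.2
tcp_pos: [0.5558, -0.1239, 0.1794]
tcp_rot: [0.595, 0.676, 0.285, -0.328]
contact_force: [-0.9, -0.0, -0.3]
grip_width: 0.0938
grasp_force: 0.0
```

```bash
cat > c.py <<'E'
from h import *
import sys
p,d=cap('top',sys.argv[1]);W=world('top',d)
hsv=cv2.cvtColor(p,cv2.COLOR_RGB2HSV)
m=(W[...,2]>.09)&(W[...,2]<.12)
m[:165]=0;m[215:]=0;m[:,:175]=0;m[:,335:]=0
n,l,st,c=cv2.connectedComponentsWithStats(m.astype(np.uint8))
for i in range(1,n):
    q=W[l==i]
    if len(q)>20:
        A=np.c_[q[:,:2],np.ones(len(q))];f=np.linalg.lstsq(A,q[:,2],rcond=None)[0]
        e=W[l==i][:,:2];r=cv2.minEnclosingCircle(e.astype(np.float32)*1000)
        print(st[i],len(q),q.mean(0),f,r)
p,d=cap('scene','sc'+sys.argv[1])
cv2.imwrite(f'pics/sc{sys.argv[1]}c.png',cv2.resize(p[120:300,150:350,::-1],None,fx=3,fy=3))
E
python3 c.py t4
```

```text
[314 167   7  15  69] 69 [ 0.57329723 -0.22883234  0.10559392] [-0.02801535  0.00960637  0.12385329] ((573.3544311523438, -232.18255615234375), 23.479185104370117)
[289 170  18  18 256] 256 [ 0.55953083 -0.16694115  0.10511072] [ 0.01874795 -0.01685889  0.09180622] ((560.3099975585938, -167.77256774902344), 28.885488510131836)
[308 170   5  13  43] 43 [ 0.56541913 -0.20691435  0.10353244] [ 0.05241106 -0.51785045 -0.03325246] ((568.063720703125, -209.22796630859375), 19.442737579345703)
[249 175  19  19 265] 265 [ 0.54219065 -0.04293398  0.10495802] [ 0.02764739 -0.02195169  0.08902539] ((543.074462890625, -43.43918228149414), 28.503389358520508)
[184 184  20  19 274] 274 [0.51525824 0.15555992 0.10495682] [0.03544374 0.00869354 0.08534178] ((516.1357421875, 156.1956024169922), 28.668264389038086)
```

View pics/sct4c.png

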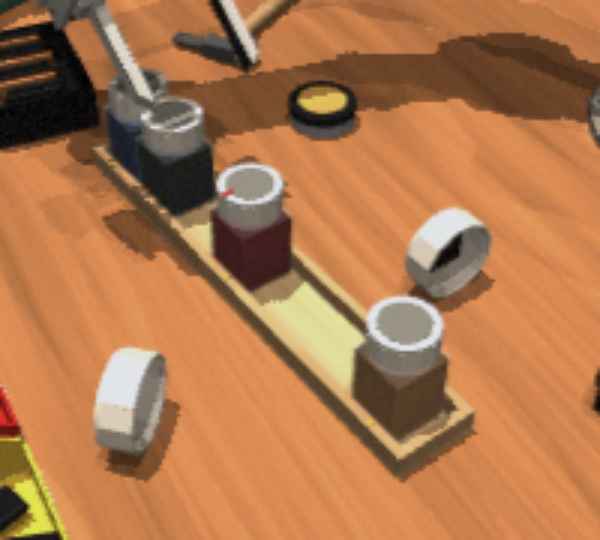

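Request:
{"fn": "step_arm", "kwargs": {
  "series": [
    [[0, 0, 0, 0, -0.166, 0], [0, 0, 0, 0, -0.166, 0], [0, 0, 0, 0, -0.166, 0], [0, 0, 0, 0, -0.166, 0], [0, 0, 0, 0, -0.166, 0], [0, 0, 0, 0, -0.166, 0], [0, 0, 0, 0, -0.16, 0], [0, 0, 0, 0, 0, 0]]
  ]
}}

```text
t: 12.1
tcp_pos: [0.5537, -0.1143, 0.1778]
tcp_rot: [0.654, 0.756, -0.006, 0.002]
contact_force: [-0.1, 0.1, 0.2]
grip_width: 0.0939
grasp_force: 0.0
```

```bash
cat > g.py <<'E'
from h import *
s=ctrl.read_state();q=R.from_quat(s['tcp_rot']);M=q.as_matrix();print(s['tcp_pos'],M.round(3).tolist(),s['joint_positions'].round(2))
t=np.array([.5427,-.0432,.101])
print('shift',(M.T@(t-s['tcp_pos'])/.6).round(4))
a=np.radians(7.7);Mt=np.array([[-np.sin(a),np.cos(a),0],[np.cos(a),np.sin(a),0],[0,0,-1]]).T
Mt=np.c_[[-np.sin(a),np.cos(a),0],[np.cos(a),np.sin(a),0],[0,0,-1]]
print('turn',(R.from_matrix(M.T@Mt).as_rotvec(degrees=True)/45).round(4))
E
python3 g.py
```

```text
[ 0.55371954 -0.11434236  0.17783453] [[-0.144, 0.99, -0.005], [0.99, 0.144, -0.011], [-0.01, -0.007, -1.0]] [ 0.58  0.35 -0.6   1.87  0.25  1.    0.01]
shift [ 0.1213 -0.0003  0.1268]
turn [-0.0084  0.0133  0.0123]
```

Request:
{"fn": "step_arm", "kwargs": {
  "series": [
    [[0, 0, 0, -0.0084, 0.0133, 0.0123], [0.0303, 0, 0, 0, 0, 0], [0.0303, 0, 0, 0, 0, 0], [0.0303, 0, 0, 0, 0, 0], [0.0303, 0, 0, 0, 0, 0], [0, 0, 0.03, 0, 0, 0], [0, 0, 0.03, 0, 0, 0], [0, 0, 0, 0, 0, 0], [0, 0, 0, 0, 0, 0]]
  ]
}}

```text
t: 13.0
tcp_pos: [0.5446, -0.0482, 0.1414]
tcp_rot: [0.662, 0.749, 0.001, -0.003]
contact_force: [0.6, -0.2, -0.3]
grip_width: 0.0941
grasp_force: 0.0
```

```bash
python3 g.py
```

```text
[ 0.54460913 -0.04817502  0.14142487] [[-0.123, 0.992, -0.003], [0.992, 0.123, 0.005], [0.006, -0.002, -1.0]] [ 0.49  0.37 -0.62  1.94  0.26  0.92 -0.14]
shift [ 0.0082 -0.002   0.0674]
turn [-0.0029 -0.0071 -0.0139]
```

Request:
{"fn": "step_arm", "kwargs": {
  "series": [
    [[0.0082, -0.002, 0.02, -0.0029, -0.0071, -0.0139], [0, 0, 0.02, 0, 0, 0], [0, 0, 0.02, 0, 0, 0], [0, 0, 0.0074, 0, 0, 0], [0, 0, 0, 0, 0, 0], [0, 0, 0, 0, 0, 0]]
  ]
}}

```text
t: 13.6
tcp_pos: [0.5433, -0.0426, 0.1015]
tcp_rot: [0.657, 0.754, 0.0, 0.001]
contact_force: [0.8, 0.9, -0.2]
grip_width: 0.094
grasp_force: 0.0
```

```bash
python3 g.py
```

```text
[ 0.54334623 -0.04264025  0.10148605] [[-0.136, 0.991, 0.002], [0.991, 0.136, -0.001], [-0.002, 0.001, -1.0]] [ 0.45  0.42 -0.6   1.98  0.32  0.84 -0.19]
shift [-0.0008 -0.0012  0.0008]
turn [0.0019 0.0021 0.0023]
```

Request:
{"fn": "step_arm", "kwargs": {
  "series": [
    [[0, 0, 0, 0, 0, 0], [0, 0, 0, 0, 0, 0], [0, 0, 0, 0, 0, 0], [0, 0, 0, 0, 0, 0], [0, 0, 0, 0, 0, 0], [0, 0, 0, 0, 0, 0]]
  ],
  "gripper": 1
}}

```text
t: 14.2
tcp_pos: [0.5433, -0.0428, 0.1015]
tcp_rot: [0.657, 0.754, 0.0, 0.001]
contact_force: [0.3, -0.2, 1.3]
grip_width: 0.0556
grasp_force: 30.0
```

Request:
{"fn": "step_arm", "kwargs": {
  "series": [
    [[0, 0, 0, 0, 0, -0.08], [0, 0, 0, 0, 0, -0.08], [0, 0, 0, 0, 0, -0.08], [0, 0, 0, 0, 0, -0.08], [0, 0, 0, 0, 0, 0]]
  ]
}}

```text
t: 14.7
tcp_pos: [0.5433, -0.0427, 0.1015]
tcp_rot: [0.557, 0.83, -0.0, 0.001]
contact_force: [-0.5, 0.8, 2.6]
grip_width: 0.0559
grasp_force: 30.0
```

```bash
python3 - <<'E'
from h import *
s=ctrl.read_state();print(s['tcp_pos'],s['contact_force'],s['moment'],R.from_quat(s['tcp_rot']).as_matrix()[:,1])
E
python3 c.py t5
```

```text
[ 0.54326193 -0.04274817  0.10151147] [-0.47049992  0.76827545  2.62784923] [-0.01369379 -0.02502638  0.11514173] [0.925486   0.37878011 0.0011368 ]
[309 167  18  19 235] 235 [ 0.56887291 -0.23114047  0.10528729] [ 0.01170213 -0.00497319  0.09748076] ((568.092529296875, -229.58863830566406), 28.580345153808594)
[184 184  19  19 278] 278 [0.51504983 0.15552026 0.10493068] [0.04736543 0.03126218 0.07567322] ((515.7570190429688, 156.16148376464844), 28.89338493347168)
```

Request:
{"fn": "step_arm", "kwargs": {
  "series": [
    [[0, 0, -0.0003, 0, 0, -0.1345], [0, 0, -0.0003, 0, 0, -0.1345], [0, 0, -0.0003, 0, 0, -0.1345], [0, 0, -0.0003, 0, 0, -0.1345], [0, 0, -0.0003, 0, 0, -0.1345], [0, 0, 0, 0, 0, 0]]
  ]
}}

```text
t: 15.4
tcp_pos: [0.5436, -0.0428, 0.1026]
tcp_rot: [0.321, 0.947, -0.0, 0.001]
contact_force: [-0.4, 0.2, 5.9]
grip_width: 0.0556
grasp_force: 30.0
```

Request:
{"fn": "step_arm", "kwargs": {
  "series": [
    [[0, 0, -0.0003, 0, 0, -0.1345], [0, 0, -0.0003, 0, 0, -0.1345], [0, 0, -0.0003, 0, 0, -0.1345], [0, 0, -0.0003, 0, 0, -0.1345], [0, 0, -0.0003, 0, 0, -0.1345], [0, 0, 0, 0, 0, 0], [0, 0, 0, 0, 0, 0]]
  ]
}}

```text
t: 16.1
tcp_pos: [0.5431, -0.0429, 0.1032]
tcp_rot: [0.066, 0.998, -0.001, 0.001]
contact_force: [-1.8, -1.3, 3.4]
grip_width: 0.0559
grasp_force: 30.0
```

Run:
```python
from h import *
s=ctrl.read_state();M=R.from_quat(s['tcp_rot']).as_matrix();print(s['tcp_pos'],s['contact_force'],s['moment'],np.degrees(np.arctan2(M[1,1],M[0,1])),s['joint_positions'][6])
p,d=cap('scene','s6')
cv2.imwrite('pics/s6c.png',cv2.resize(p[140:240,180:300,::-1],None,fx=5,fy=5))
```

```text
[ 0.543126   -0.04288611  0.10319855] [-1.78402474 -1.26122495  3.40133223] [-0.1519575   0.22981781  0.05425698] 82.47394436524817 0.9620933041944583
```

View pics/s6c.png

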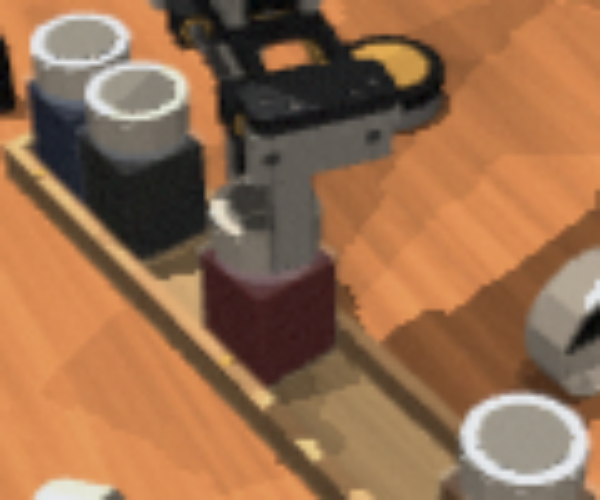

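Request:
{"fn": "step_arm", "kwargs": {
  "series": [
    [[0, 0, -0.0025, 0, 0, 0], [0, 0, -0.0025, 0, 0, 0], [0, 0, -0.0025, 0, 0, 0], [0, 0, 0, 0, 0, 0]]
  ]
}}

```text
t: 16.55
tcp_pos: [0.5432, -0.0427, 0.1079]
tcp_rot: [0.064, 0.998, -0.001, 0.001]
contact_force: [-1.5, -1.7, -0.4]
grip_width: 0.0554
grasp_force: 30.0
```

Request:
{"fn": "step_arm", "kwargs": {
  "series": [
    [[0, 0, -0.005, 0, 0, 0], [0, 0, -0.005, 0, 0, 0], [0, 0, -0.005, 0, 0, 0], [0, 0, -0.005, 0, 0, 0], [0, 0, -0.005, 0, 0, 0], [0, 0, -0.005, 0, 0, 0], [0, 0, -0.005, 0, 0, 0], [0, 0, -0.005, 0, 0, 0], [0, 0, 0, 0, 0, 0], [0, 0, 0, 0, 0, 0]]
  ]
}}

```text
t: 17.55
tcp_pos: [0.5432, -0.0428, 0.1317]
tcp_rot: [0.063, 0.998, -0.001, 0.001]
contact_force: [-0.2, 0.5, -1.0]
grip_width: 0.0558
grasp_force: 30.0
```

Run:
```python
from h import *
s=ctrl.read_state();print(s['tcp_pos'],s['contact_force'],s['moment'])
p,d=cap('scene','s7')
cv2.imwrite('pics/s7c.png',cv2.resize(p[140:240,180:300,::-1],None,fx=5,fy=5))
W=world('scene',d);hsv=cv2.cvtColor(p,cv2.COLOR_RGB2HSV)
red=(hsv[...,1]>110)&(hsv[...,2]<110)&((hsv[...,0]<5)|(hsv[...,0]>165))
red[:165]=0;red[240:]=0;red[:,:205]=0;red[:,260:]=0
q=W[red];print(len(q),q.min(0),q.max(0),np.percentile(q[:,2],[2,50,98]))
```

```text
[ 0.54317111 -0.04277095  0.13174642] [-0.19665998  0.50399409 -0.97108724] [ 0.03952551 -0.11855137  0.00802592]
407 [ 0.51621202 -0.0546602   0.01253709] [0.85359048 0.60084644 0.68210877] [0.01727614 0.04922208 0.07514414]
```

View pics/s7c.png

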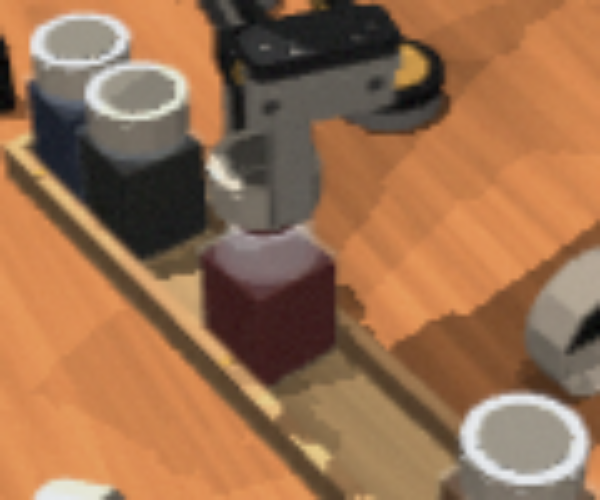

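The cap, at (262,185), is held level above the open neck at (268,245). The jar stands on the lane floor, and the gap is about 14 mm.

```bash
python3 -c "
from plant import ctrl
print(ctrl.close_job())"
```

```text
the job is handed in; nothing more can be done
None
```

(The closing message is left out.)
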